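# Charge the grinding jar with a scoop of balls

## Robot

A 6-joint arm with a two-finger parallel gripper is mounted at the origin on the work surface. World frame = base frame: x ahead of the robot, y to its left, z up, the work surface at z = 0. Lengths are in m, angles in rad, forces in N, time in s.
With the tool pointing down it reaches from about 0.35 to 0.975 m from the base axis. Payload 4.9 kg.
Tool frame: the origin (TCP) lies midway between the tips of the shut fingers; the grasp point (between the pads) lies 19 mm behind it; z points along the fingers, y is the line along which they close (so a half turn about z gives the same grasp; the last joint's range is limited). The gripper opens to 85 mm and grips with 20 to 120 N. Pads are 22 mm wide; open, the fingers measure 114 mm over their backs; the gripper's body (76 mm by 85 mm) begins 54 mm behind the grasp point. The pads swing forward as they close: fully open they stand 13 mm farther back than shut.
Start: joints at [-1.292, 0.053, 1.613, -0, 1.476, -0.119], TCP at [0.242, -0.576, 0.231] pointing down, gripper open.
Joint ranges: [-3.01, 3.01], [-1.01, 2.22], [0.06, 2.58], [-1.02, 4.17], [0.09, 2.62], [-3.14, 3.14]. Speed limits (rad/s): [2.57, 2.57, 3.14, 3.14, 3.14, 3.14].

## Interface

Orientations are given as a unit quaternion [w, x, y, z].
In Python, from plant import manip gives the robot as it stands.
- The arm moves only by the shell command python3 shift.py FILE, which reads ROWS from the file FILE. ROWS is a JSON list of rows, 1 to 5 of them, each an object with the fields aperture (the opening from 0.0 (shut) to 1.0 (fully open)), xyz (a list: dx, dy, dz in m), turn_vec (a list: a rotation vector rx, ry, rz in rad); a field left out counts as zero (the opening has to be given); each row shifts and turns the commanded pose from where the row before left it, along the tool's axes as they then stand; what a row does not reach is not made up. A row lasts 1/8 s, in which the tool goes at most 0.0625 m and 0.188 rad, less where a joint would pass 70% of its speed; a pose out of reach is approached as far as the arm can. The fingers move at their own pace and stop on an object; the grip force is fixed at half the most. Time passes only in rows, so rows that do not move let the fingers close. It prints the time, the measured TCP pose, the force, the opening and the grip force at its end. Input that does not fit is refused with a message, and nothing moves.
- manip.state(): the state, without advancing time (a new reading comes with each control period).
- manip.grab_frame(name): name is "scene" or "top"; returns the picture (420x560x3 uint8, red, green, blue); there is no depth.
- manip.camera_params(name): a dict with "intrinsics" (3x3 intrinsics, pixels), "k1" (the pictures are not rectified: a ray, as slopes to the right and down, at radius r is drawn at 1 + k1 r^2 times it, then the intrinsics apply), "xyz" and "orientation" of the camera in the world. Camera axes: x right, y down, z forward; pixel columns grow to the right and rows downward; lengths in m; the calibration is good to about 2 mm. A picture is of the moment at which its call begins. camera_params takes no time and is no camera call.
- manip.job_done(): hands the job in; it is judged then, once.
The state is a dict: "time": time; "joint_pos": joint angles; "joint_vel": joint speeds; "joint_efforts": joint torques, N m; "tool_pos": TCP position; "tool_rot": TCP orientation; "contact_force": force on the tool from outside, world axes, zero at the start; "ft_torque": the same for the moment, N m; "gripper_width": opening from 0.0 (shut) to 1.0 (fully open); "grasp_force": force on a finger pad.
Only numpy, scipy, OpenCV 4.12 (cv2) and the standard library are available. Lean on these libraries where they do the work, as an engineer would, in place of code of your own. Each camera call takes 0.05 s, during which the arm holds its last target. There are 200 camera calls.

## Task

Take the hand scoop and scoop ceramic balls out of the tray into the open steel grinding jar until at least four of the six are in it. Move the balls with the scoop only, never with the fingers, and leave every other ball in the tray with none lost on the bench; do not push the jar out of its place or disturb the other things. Finally set the scoop down level on its pan on the bench, and let go.

Things in the scene. Friction and masses are not known exactly. Their poses are not given: they have to be found in the camera images.
- scoop: the only hand scoop: flat steel pan with a black handle, 0.16 kg, standing level on its pan. Origin: centre of the pan's underside; +x to the nose, z up. Pan 85 mm long (x -42.5 to 42.5), 82 wide, floor and walls 2 mm thick, open at the nose; side plates start 12 mm behind the nose and slope up to 27 mm high 35 mm behind it, 36 at the closed rear wall.
- scoop_grip (a point): middle of the scoop's black handle bar, where to hold it: 97 mm behind the scoop's origin and 55.5 mm above the pan's underside. The bar is 92 mm long (far end 137 mm behind the origin, 77 mm up), rises backwards at 30 degrees, is 20 mm deep and 16 mm wide across the scoop's y, the way to close on it.
- scoop_nose (a point): middle of the pan's front lower edge, 42.5 mm ahead of the scoop's origin.
- tray: long steel tray, fixed in place. Origin on the bench under its centre; long axis x, +x to the end where the balls lie, away from the robot. Flat floor inside 210 mm (x -105 to 105) by 94 mm (y -47 to 47), its top 8 mm above the bench; rim 44 mm above the bench. End walls flare 30 degrees from upright (rim 126 mm from the centre), side walls all but upright (105 mm wide over the rim).
- ball1: white ceramic grinding ball, 25 mm in diameter, about 31 g, in the far half of the tray's floor; origin at its centre. It rolls, but rests on slopes under some 10 degrees. All six balls are alike.
- ball2: white ceramic grinding ball, 25 mm in diameter, about 31 g, in the far half of the tray's floor; origin at its centre. It rolls, but rests on slopes under some 10 degrees. All six balls are alike.
- ball3: white ceramic grinding ball, 25 mm in diameter, about 31 g, in the far half of the tray's floor; origin at its centre. It rolls, but rests on slopes under some 10 degrees. All six balls are alike.
- ball4: white ceramic grinding ball, 25 mm in diameter, about 31 g, in the far half of the tray's floor; origin at its centre. It rolls, but rests on slopes under some 10 degrees. All six balls are alike.
- ball5: white ceramic grinding ball, 25 mm in diameter, about 31 g, in the far half of the tray's floor; origin at its centre. It rolls, but rests on slopes under some 10 degrees. All six balls are alike.
- ball6: white ceramic grinding ball, 25 mm in diameter, about 31 g, in the far half of the tray's floor; origin at its centre. It rolls, but rests on slopes under some 10 degrees. All six balls are alike.
- jar: open round steel grinding jar, about 2 kg, loose on the bench: outside 124 mm in diameter, inside 110 mm, 85 mm high, inner floor 8 mm up. Origin at the centre of its underside, z up.
- jar_rim (a point): centre of the jar's mouth, level with its rim, 85 mm above the bench.
- jar_middle (a point): middle of the space inside the jar, on its axis, 45 mm above the bench.
- jar_lid: steel lid of the jar lying on the bench beyond it, flange 128 mm in diameter and 12 mm thick with a knob on top, 36 mm high in all; origin at the centre of its underside. Not needed.
- sample_bottle: small amber bottle with a black cap, 44 mm in diameter, about 75 mm high; origin at the centre of its underside. Not needed.
- tape_roll: roll of black tape lying flat, 90 mm outer diameter, 19 mm high; origin at the centre of its underside. Not needed.
- beaker: clear open plastic beaker, 68 mm in diameter, 85 mm high, empty; origin at the centre of its underside. Not needed.

How it is judged:
By the outcome, as a careful person would: the job done as asked, in the order asked, and still so for the second after the job is handed in, with the robot touching nothing.
It also fails if it takes over 64 s, if anything falls off the work surface, if the arm or the gripper's body presses on something with over 40 N, if the wrist force passes 120 N, or if a joint passes its speed limit or range.

## Working session

There is one attempt and no reset: what is moved stays moved. The work goes in short steps, Python scripts to look and compute and a shell command to move; the robot and the scene stay as the last step left them, time stands still between calls to the robot, and variables do not carry over. Pictures are saved under pics/ and viewed, at most 10 in all, crops included, and the job is handed in when it is done.

```bash
ls; mkdir -p pics; python3 - <<'E'
from plant import manip
import cv2
for n in("scene","top"):
    print(n,manip.camera_params(n)); cv2.imwrite(f"pics/{n}0.png",manip.grab_frame(n)[:,:,::-1])
print(manip.state())
E
```

```text
pics
plant.py
shift.py
scene {'intrinsics': array([[486.43504511,   0.        , 279.43935668],
       [  0.        , 486.43504511, 209.01935704],
       [  0.        ,   0.        ,   1.        ]]), 'k1': -0.025676242342877468, 'xyz': array([ 1.56058543, -0.38444909,  1.2871728 ]), 'orientation': array([-0.28926094,  0.76977228,  0.53304245, -0.19910924])}
top {'intrinsics': array([[486.9921796 ,   0.        , 277.27103973],
       [  0.        , 486.9921796 , 207.07835567],
       [  0.        ,   0.        ,   1.        ]]), 'k1': -0.09696376447628335, 'xyz': array([0.37927552, 0.00884116, 1.42528924]), 'orientation': array([ 0.05050545, -0.70233549,  0.70804611, -0.05333624])}
{'time': 0.1, 'joint_pos': array([-1.29204706e+00,  5.33154687e-02,  1.61417038e+00,  7.87387999e-06,
        1.47601177e+00, -1.19026833e-01]), 'joint_vel': array([ 0.00060873, -0.00202501, -0.00227558, -0.00016678,  0.0009631 ,
        0.00126835]), 'joint_efforts': array([-3.00475676e-05, -3.94904137e+01, -3.71361136e+01, -1.59868187e-04,
        3.89423658e-03,  1.60485513e-05]), 'tool_pos': array([ 0.24193396, -0.57565412,  0.23016252]), 'tool_rot': array([-9.49759086e-04,  9.80286512e-01,  1.97578966e-01, -7.20791380e-05]), 'contact_force': array([-0.13119276,  0.20857316,  0.260812  ]), 'ft_torque': array([-0.03468705,  0.00615519,  0.01856058]), 'grasp_force': 0.0, 'gripper_width': 0.9967987495051034}
```
View pics/top0.png

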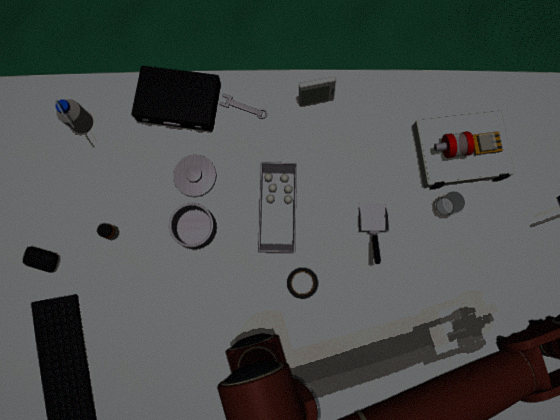

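View pics/scene0.png

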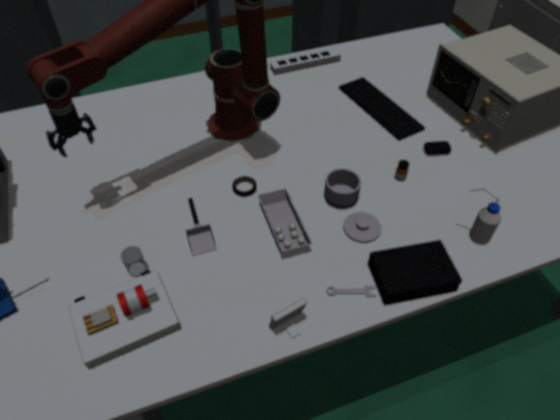

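The top view shows the tray around (278,207) with balls at (265–290, 177–199), the jar at (193,226), the scoop pan at (372,218) with its handle running to (376,260), and tape at (303,283). I'll enlarge this area.

```bash
cat > h.py <<'E'
import numpy as np, cv2
from plant import manip
from scipy.spatial.transform import Rotation as R
def rot(q): return R.from_quat([q[1],q[2],q[3],q[0]])
def ray(n,u,v):
    c=manip.camera_params(n);K=c['intrinsics']
    d=np.array([-0+c['k1'],0,0,0,0])[:5]*1.
    p=cv2.undistortPoints(np.array([[[u,v]]],float),K,d)[0,0]
    return np.array(c['xyz']),rot(c['orientation']).apply([p[0],p[1],1])
def at(n,u,v,z):
    o,d=ray(n,u,v);return o+d*(z-o[2])/d[2]
def proj(n,P):
    c=manip.camera_params(n);r=rot(c['orientation'])
    q=r.inv().apply(np.atleast_2d(P)-c['xyz'])
    return cv2.projectPoints(q,np.zeros(3),np.zeros(3),c['intrinsics'],np.array([c['k1'],0,0,0,0.]))[0][:,0]
def crop(n,u0,v0,w,h,s,f,src=None):
    im=manip.grab_frame(n)[:,:,::-1] if src is None else cv2.imread(src)
    im=im[v0:v0+h,u0:u0+w]
    im=np.clip(255*(im/255.)**.6,0,255).astype(np.uint8)
    cv2.imwrite(f,cv2.resize(im,None,fx=s,fy=s,interpolation=cv2.INTER_CUBIC))
E
python3 - <<'E'
from h import *
crop("top",165,145,240,170,3.3,"pics/c0.png","pics/top0.png")
E
```

View pics/c0.png

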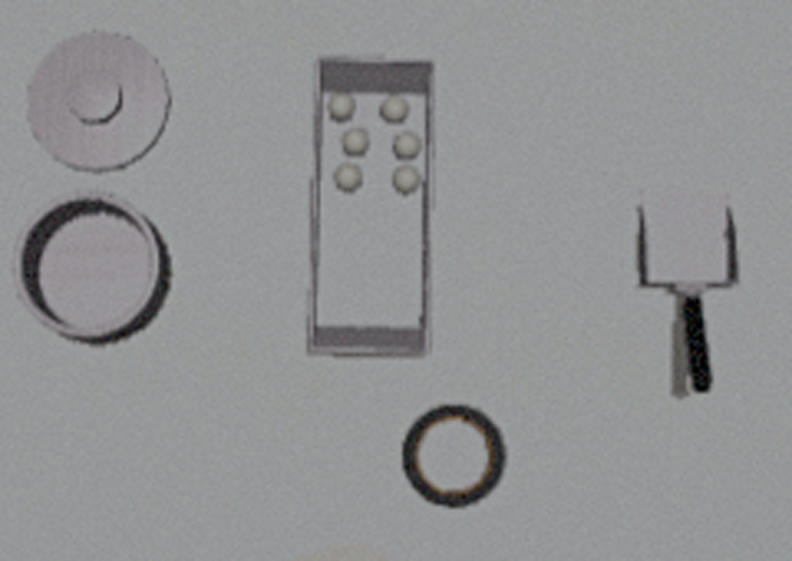

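The crop shows the tray rim corners (320,59), (433,62), (430,354), (308,352), the jar rim circle centred at about (88,266), the scoop rear wall from (639,286) to (737,285), and the handle end at (701,390).

```bash
python3 - <<'E'
from h import *
np.set_printoptions(precision=4,suppress=True)
A=lambda u,v,z:at("top",165+(u-1.15)/3.3,145+(v-1.15)/3.3,z)
for n,u,v,z in[("trayNL",320,59,.044),("trayNR",433,62,.044),("trayFR",430,354,.044),("trayFL",308,352,.044),
("jarL",17,266,.085),("jarR",160,266,.085),("jarT",88,193,.085),("jarB",88,340,.085),
("scRL",639,286,.036),("scRR",737,285,.036),("scSL",641,207,.018),("scSR",731,207,.018),("handEnd",701,390,.075),("handStart",690,297,.04),("noseL",641,193,.001),("noseR",731,193,.001),
("b",342,106,.0205),("b",395,109,.0205),("b",355,141,.0205),("b",406,145,.0205),("b",348,177,.0205),("b",406,179,.0205),("tapeT",454,405,.019),("tapeR",505,455,.019),("lidB",98,172,.012)]:
    print(n,A(u,v,z)[:2])
E
```

```text
trayNL [0.7151 0.0469]
trayNR [ 0.7117 -0.0527]
trayFR [ 0.455  -0.0466]
trayFL [0.4576 0.0581]
jarL [0.529  0.3016]
jarR [0.5282 0.1807]
jarT [0.5907 0.2425]
jarB [0.4664 0.2405]
scRL [ 0.5127 -0.2298]
scRR [ 0.5127 -0.3159]
scSL [ 0.5848 -0.2369]
scSR [ 0.5842 -0.3176]
handEnd [ 0.4207 -0.2729]
handStart [ 0.5023 -0.2733]
noseL [ 0.6001 -0.2403]
noseR [ 0.5994 -0.322 ]
b [0.6776 0.028 ]
b [ 0.6745 -0.0192]
b [0.6458 0.0166]
b [ 0.6418 -0.0287]
b [0.6134 0.0231]
b [ 0.6112 -0.0283]
tapeT [ 0.4118 -0.0679]
tapeR [ 0.3682 -0.1115]
lidB [0.6211 0.2466]
```

```bash
cat >> h.py <<'E'
SC=np.array([[42.5,41,0],[42.5,-41,0],[30.5,41,0],[30.5,-41,0],[7.5,41,27],[7.5,-41,27],[-42.5,41,36],[-42.5,-41,36],[-57,0,32.5],[-97,0,55.5],[-137,0,77]])/1000
def pose(P,x,y,yaw,z=0):
    return R.from_euler('z',yaw).apply(P)+[x,y,z]
E
python3 - <<'E'
from h import *
out=[]
for n,u0,v0,w,h in(("top",345,190,60,85),("scene",170,190,60,85)):
    s=6.6
    crop(n,u0,v0,w,h,s,"pics/t.png",f"pics/{n}0.png"); im=cv2.imread("pics/t.png")
    for p in proj(n,pose(SC,.557,-.277,-.06)): cv2.circle(im,tuple(((p-[u0,v0]+.5)*s).astype(int)),3,(0,0,255),-1)
    out.append(im)
cv2.imwrite("pics/ov0.png",np.hstack(out)); print(np.hstack(out).shape)
E
```

```text
(561, 792, 3)
```

View pics/ov0.png

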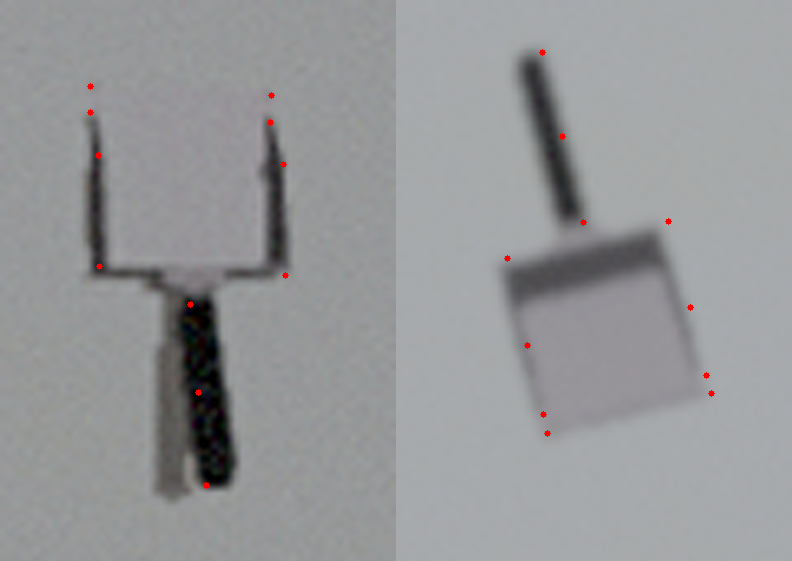

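The scoop is rotated slightly the other way from my guess. The overlay gives rear corners (92,272) and (287,268) and handle end (216,483) in the top view. In the scene half they are rear (657,234) and (505,265), nose (705,395) and (546,434), handle end (532,57).

```bash
python3 - <<'E'
from h import *
from scipy.optimize import least_squares
top={6:(92,272),7:(287,268),10:(216,481),9:(207,390),8:(196,302)}
scn={6:(657,234),7:(505,265),0:(705,395),1:(546,434),10:(532,59),9:(551,142),8:(569,220)}
f=lambda p:np.concatenate([np.ravel(proj("top",pose(SC[list(top)],*p))-(np.array(list(top.values()))/6.6-.5+[345,190])),
 np.ravel(proj("scene",pose(SC[list(scn)],*p))-((np.array(list(scn.values()))-[396,0])/6.6-.5+[170,190]))])
r=least_squares(f,[.557,-.277,-.03],loss='soft_l1');p=r.x
print(p,r.fun.reshape(-1,2).round(1))
g=pose(np.array([[-97,0,55.5]])/1000,*p)[0];print("grip",g)
s=manip.state();t=rot(s['tool_rot']);print(t.as_matrix())
d=g-[0,0,.013]+[0,0,.10]-s['tool_pos'];print("tool d to 10cm above",t.inv().apply(d),"yaw",p[2]-np.arctan2(*t.as_matrix()[[1,0],0]))
E
```

```text
[ 0.55812723 -0.27896967 -0.03720119] [[ 2.1 -1. ]
 [ 0.8  0.4]
 [ 0.4  0.2]
 [ 0.2  0.1]
 [ 0.2  0. ]
 [ 0.9 -1.7]
 [-0.4 -0.3]
 [ 0.7 -0. ]
 [ 0.1  0.5]
 [ 0.2 -0.5]
 [ 0.6 -0.3]
 [ 1.3  0.9]]
grip [ 0.46119434 -0.27536198  0.0555    ]
[[ 9.21925094e-01  3.87367853e-01 -5.16621249e-04]
 [ 3.87368127e-01 -9.21923301e-01  1.83358940e-03]
 [ 2.33988422e-04 -1.89055469e-03 -9.99998186e-01]]
tool d to 10cm above [ 0.31844474 -0.19174616  0.0880997 ] yaw -0.43497631790756563
```

```bash
echo '[{"aperture": 1,"xyz": [0.045,-0.027,0.0125]},{"aperture": 1,"xyz": [0.045,-0.027,0.0125]},{"aperture": 1,"xyz": [0.045,-0.027,0.0125]},{"aperture": 1,"xyz": [0.045,-0.027,0.0125]},{"aperture": 1,"xyz": [0.045,-0.027,0.0125]}]' > path.dat && python3 shift.py path.dat; echo '[{"aperture": 1,"xyz": [0.045,-0.028,0.0125]},{"aperture": 1,"xyz": [0.045,-0.028,0.0125]},{"aperture": 1,"turn_vec": [0,0,0.145]},{"aperture": 1,"turn_vec": [0,0,0.145]},{"aperture": 1,"turn_vec": [0,0,0.145]}]' > path.dat && python3 shift.py path.dat
cat >> h.py <<'E'
def go(tgt,yaw=None,pitch=0):
    """tool-frame shift and world-level yaw/pitch error; pitch nose-up +"""
    s=manip.state();t=rot(s['tool_rot']);m=t.as_matrix()
    print("pos",s['tool_pos'].round(4),"yaw",np.arctan2(m[1,0],m[0,0]).round(4),"pitch",np.arcsin(m[2,0]).round(4),"F",s['contact_force'].round(1),"w",round(s['gripper_width'],3),"q",s['joint_pos'].round(2),"t",s['time'])
    print("d tool",t.inv().apply(np.array(tgt)-s['tool_pos']).round(4))
    if yaw is not None:
        T=R.from_euler('ZYX',[yaw,-pitch,np.pi]); print("rv",(t.inv()*T).as_rotvec().round(4))
E
python3 -c "
from h import *
go([.4612,-.2754,.0425],-.0372)"
```

```text
time: 0.72
tool_pos: [0.3978, -0.3629, 0.168]
tool_rot: [-0.0, 0.98, 0.197, -0.0]
contact_force: [0.5, -0.4, -0.4]
gripper_width: 1.0
grasp_force: 0.0
time: 1.35
tool_pos: [0.4584, -0.2775, 0.1432]
tool_rot: [-0.0, 1.0, -0.021, -0.0]
contact_force: [0.3, -0.5, -0.4]
gripper_width: 0.997
grasp_force: 0.0
pos [ 0.4584 -0.2775  0.1432] yaw -0.0414 pitch -0.0009 F [ 0.3 -0.5 -0.4] w 0.997 q [-0.68 -0.09  1.9  -0.    1.33  0.93] t 1.35
d tool [ 0.0028 -0.0022  0.1007]
rv [-0.0006  0.0009 -0.0042]
```

```bash
echo '[{"aperture": 1,"xyz": [0.003,-0.002,0.03]},{"aperture": 1,"xyz": [0,0,0.03]},{"aperture": 1,"xyz": [0,0,0.025]},{"aperture": 1,"xyz": [0,0,0.015]},{"aperture": 1}]' > path.dat && python3 shift.py path.dat; echo '[{"aperture": 0},{"aperture": 0},{"aperture": 0},{"aperture": 0},{"aperture": 0}]' > path.dat && python3 shift.py path.dat; echo '[{"aperture": 0},{"aperture": 0}]' > path.dat && python3 shift.py path.dat
python3 -c "
from h import *
go([.4612,-.2754,.0425],-.0372)"
```

```text
time: 1.98
tool_pos: [0.4607, -0.2755, 0.0424]
tool_rot: [-0.001, 1.0, -0.019, -0.001]
contact_force: [0.5, 0.2, 0.3]
gripper_width: 0.999
grasp_force: 0.0
time: 2.6
tool_pos: [0.4618, -0.2764, 0.0444]
tool_rot: [0.0, 1.0, -0.019, 0.0]
contact_force: [-1.9, 0.5, 4.2]
gripper_width: 0.169
grasp_force: 61.8
time: 2.85
tool_pos: [0.4617, -0.2764, 0.0444]
tool_rot: [0.0, 1.0, -0.019, 0.0]
contact_force: [-2.3, 1.1, 5.3]
gripper_width: 0.174
grasp_force: 62.0
pos [ 0.4617 -0.2764  0.0444] yaw -0.0372 pitch 0.0002 F [-2.3  1.1  5.3] w 0.174 q [-0.68  0.04  1.96 -0.    1.14  0.93] t 2.85
d tool [-0.0006 -0.001   0.0019]
rv [ 0.0004 -0.0002 -0.    ]
```

```bash
echo '[{"aperture": 0,"xyz": [0,0,-0.02]},{"aperture": 0,"xyz": [0,0,-0.05]},{"aperture": 0,"xyz": [0,0,-0.05]},{"aperture": 0}]' > path.dat && python3 shift.py path.dat
cat >> h.py <<'E'
TC=np.array([.585,.0015]);TY=-.033
def nose(s,z,a=0,l=0,yaw=TY,c=TC):
    """go to: nose at tray-x s, lateral l, height z, pitch a (nose-up +)"""
    u=np.array([np.cos(yaw),np.sin(yaw)]);n=np.array([-u[1],u[0]])
    bx=-.139*np.cos(a)-.0444*np.sin(a);bz=.0444*np.cos(a)-.139*np.sin(a)
    p=c+u*(s+bx)+n*l
    print("tgt",p,z+bz); go([*p,z+bz],yaw,a)
E
python3 -c "
from h import *
nose(.003,.1,-.1)
im=manip.grab_frame('scene');cv2.imwrite('pics/lift.png',cv2.resize(im[140:290,150:350,::-1],None,fx=3,fy=3))"
```

```text
time: 3.35
tool_pos: [0.4639, -0.278, 0.1686]
tool_rot: [0.003, 1.0, -0.019, 0.004]
contact_force: [0.2, -0.5, -2.0]
gripper_width: 0.17
grasp_force: 61.2
tgt [0.45419828 0.00581802] 0.15805502985225348
pos [ 0.4639 -0.278   0.1686] yaw -0.037 pitch 0.0074 F [ 0.2 -0.5 -2. ] w 0.17 q [-0.68 -0.11  1.88  0.    1.36  0.93] t 3.35
d tool [-0.0203 -0.2833  0.0088]
rv [ 0.0053 -0.1074 -0.0043]
```

View pics/lift.png

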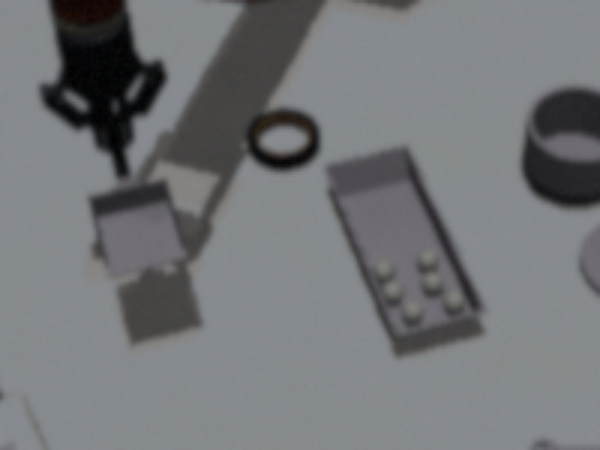

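The scoop is held, looks level, and hangs clear. Next I move it over the tray.

```bash
echo '[{"aperture": 0,"xyz": [-0.003,-0.047,0]},{"aperture": 0,"xyz": [-0.003,-0.047,0]},{"aperture": 0,"xyz": [-0.003,-0.047,0]},{"aperture": 0,"xyz": [-0.003,-0.047,0]},{"aperture": 0,"xyz": [-0.003,-0.047,0]}]' > path.dat && python3 shift.py path.dat; echo '[{"aperture": 0,"xyz": [-0.005,-0.047,0]},{"aperture": 0,"turn_vec": [0,-0.05,0]},{"aperture": 0,"turn_vec": [0,-0.05,0]},{"aperture": 0},{"aperture": 0}]' > path.dat && python3 shift.py path.dat
python3 -c "
from h import *
nose(.003,.06,-.1)"
```

```text
time: 4.03
tool_pos: [0.4534, -0.0389, 0.1607]
tool_rot: [-0.001, 1.0, -0.019, -0.002]
contact_force: [1.1, -0.1, -1.2]
gripper_width: 0.173
grasp_force: 61.2
time: 4.65
tool_pos: [0.4511, 0.0064, 0.1622]
tool_rot: [-0.001, 0.999, -0.019, -0.051]
contact_force: [-0.4, -0.2, -0.4]
gripper_width: 0.174
grasp_force: 61.1
tgt [0.45419828 0.00581802] 0.11805502985225347
pos [0.4511 0.0064 0.1622] yaw -0.0373 pitch -0.1024 F [-0.4 -0.2 -0.4] w 0.174 q [-0.14 -0.25  2.02 -0.01  1.48  1.47] t 4.65
d tool [0.0076 0.0005 0.0436]
rv [-0.0008  0.0023 -0.0043]
```

```bash
echo '[{"aperture": 0,"xyz": [0.004,0.0005,0.025],"turn_vec": [0,0,-0.004]},{"aperture": 0,"xyz": [0.004,0,0.018]},{"aperture": 0}]' > path.dat && python3 shift.py path.dat
python3 -c "
from h import *
nose(.003,.010,-.1)
crop('top',250,145,60,150,4,'pics/en.png')
crop('scene',215,175,110,100,5,'pics/en2.png')
a=cv2.imread('pics/en.png');b=cv2.imread('pics/en2.png');a=a[:500];b=b[:500];cv2.imwrite('pics/enb.png',np.hstack([a,b]))"
```

```text
time: 5.03
tool_pos: [0.454, 0.0059, 0.118]
tool_rot: [-0.001, 0.998, -0.017, -0.052]
contact_force: [0.2, -0.4, -2.9]
gripper_width: 0.172
grasp_force: 61.1
tgt [0.45419828 0.00581802] 0.06805502985225347
pos [0.454  0.0059 0.118 ] yaw -0.0335 pitch -0.1045 F [ 0.2 -0.4 -2.9] w 0.172 q [-0.14 -0.19  2.04 -0.01  1.39  1.46] t 5.025
d tool [0.0054 0.0001 0.0497]
rv [-0.001   0.0045 -0.0005]
```

View pics/enb.png

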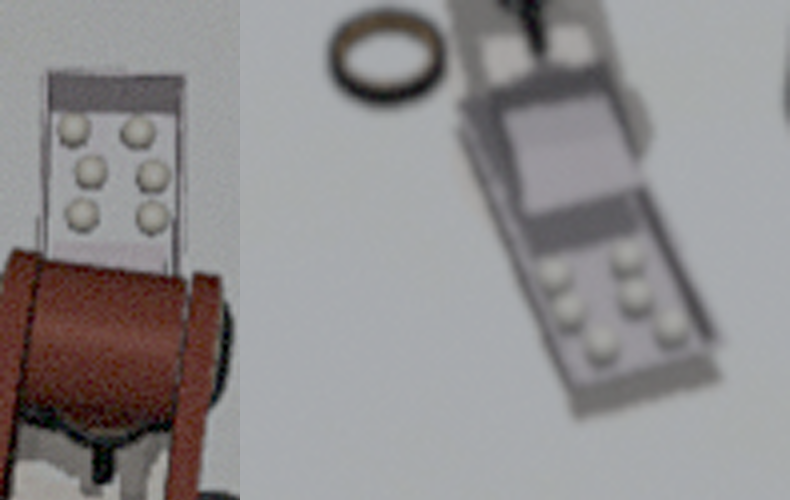

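The scoop is over the tray. Its nose edge runs from (55,243) to (166,247) in the top crop, and the balls are still ahead of it. I'll check the lateral fit numerically.

```bash
python3 -c "
from h import *
A=lambda u,v,z:at('top',250+(u-1.5)/4,145+(v-1.5)/4,z)[:2].round(4)
print(A(55,243,.06),A(166,247,.06))
print('rim far',A(48,71,.044),A(185,76,.044)); print('side rim',A(43,200,.044),A(181,200,.044), 'floor',A(51,112,.008),A(177,115,.008))"
```

```text
[0.5866 0.0419] [ 0.5831 -0.0368]
rim far [0.7156 0.0469] [ 0.7111 -0.0527]
side rim [0.6204 0.0508] [ 0.6196 -0.0485] floor [0.693  0.0457] [ 0.69  -0.048]
```

```bash
echo '[{"aperture": 0,"xyz": [0.003,0,0.025]},{"aperture": 0,"xyz": [0.003,0,0.018]},{"aperture": 0,"xyz": [0,0,0.006]},{"aperture": 0}]' > path.dat && python3 shift.py path.dat
python3 -c "
from h import *
nose(.003,.0085,-.1)"
```

```text
time: 5.62
tool_pos: [0.4567, 0.0058, 0.0707]
tool_rot: [-0.001, 0.999, -0.017, -0.05]
contact_force: [0.2, 0.3, -1.2]
gripper_width: 0.175
grasp_force: 61.2
tgt [0.45419828 0.00581802] 0.06655502985225346
pos [0.4567 0.0058 0.0707] yaw -0.0331 pitch -0.1006 F [ 0.2  0.3 -1.2] w 0.175 q [-0.14 -0.13  2.07 -0.01  1.3   1.46] t 5.625
d tool [-0.0021  0.      0.0044]
rv [-0.0005  0.0006 -0.0001]
```

```bash
echo '[{"aperture": 0,"xyz": [0,0,0.003]},{"aperture": 0}]' > path.dat && python3 shift.py path.dat | grep -E 'pos|force'; echo '[{"aperture": 0,"xyz": [0,0,0.001]},{"aperture": 0}]' > path.dat && python3 shift.py path.dat| grep -E 'pos|force'; echo '[{"aperture": 0,"xyz": [0,0,0.001]},{"aperture": 0}]' > path.dat && python3 shift.py path.dat| grep -E 'pos|force'
```

```text
tool_pos: [0.4568, 0.0057, 0.0683]
contact_force: [0.5, -0.9, -2.1]
grasp_force: 61.2
tool_pos: [0.4565, 0.0057, 0.067]
contact_force: [-0.9, -0.3, -1.1]
grasp_force: 61.2
tool_pos: [0.4564, 0.0057, 0.066]
contact_force: [-0.7, 0.6, -0.8]
grasp_force: 61.3
```

```bash
echo '[{"aperture": 0,"xyz": [0,0,0.001]},{"aperture": 0}]' > path.dat && python3 shift.py path.dat | grep -E 'pos|force'; echo '[{"aperture": 0,"xyz": [0,0,0.001]},{"aperture": 0}]' > path.dat && python3 shift.py path.dat| grep -E 'pos|force'
```

```text
tool_pos: [0.4563, 0.0057, 0.0653]
contact_force: [-3.3, 0.7, 2.9]
grasp_force: 61.6
tool_pos: [0.4563, 0.0057, 0.0645]
contact_force: [-5.4, -0.2, 5.9]
grasp_force: 62.0
```

```bash
echo '[{"aperture": 0,"xyz": [0.010,0,-0.0015]},{"aperture": 0,"xyz": [0.010,0,-0.001]},{"aperture": 0,"xyz": [0.010,0,-0.001]},{"aperture": 0,"xyz": [0.010,0,0.0017],"turn_vec": [0,0.02,0]},{"aperture": 0}]' > path.dat && python3 shift.py path.dat
python3 -c "
from h import *
nose(.043,.0075,-.08)"
```

```text
time: 7.5
tool_pos: [0.4977, 0.0043, 0.062]
tool_rot: [-0.001, 0.999, -0.017, -0.038]
contact_force: [1.5, -0.6, 0.7]
gripper_width: 0.173
grasp_force: 61.6
tgt [0.49304287 0.00453569] 0.06286613822155132
pos [0.4977 0.0043 0.062 ] yaw -0.0333 pitch -0.0764 F [ 1.5 -0.6  0.7] w 0.173 q [-0.14 -0.03  2.   -0.01  1.25  1.47] t 7.5
d tool [-0.0047 -0.0001 -0.0006]
rv [-0.0004 -0.0036 -0.0002]
```

```bash
echo '[{"aperture": 0,"xyz": [0.012,0,0.0018],"turn_vec": [0,0.02,0]},{"aperture": 0,"xyz": [0.012,0,0.002],"turn_vec": [0,0.02,0]},{"aperture": 0,"xyz": [0.012,0,0.0023],"turn_vec": [0,0.02,0]},{"aperture": 0}]' > path.dat && python3 shift.py path.dat
python3 -c "
from h import *
nose(.1,.0075,-.016,c=np.array([.587,.0016]))
crop('scene',215,175,110,100,5,'pics/s3.png')"
```

```text
time: 8.0
tool_pos: [0.5325, 0.0032, 0.0537]
tool_rot: [-0.0, 1.0, -0.017, -0.009]
contact_force: [-0.9, 0.1, 3.2]
gripper_width: 0.179
grasp_force: 61.9
tgt [0.548749   0.00286274] 0.054118222031788496
pos [0.5325 0.0032 0.0537] yaw -0.0332 pitch -0.0182 F [-0.9  0.1  3.2] w 0.179 q [-0.13  0.03  1.95 -0.    1.18  1.47] t 8.0
d tool [ 0.0162 -0.0002 -0.0007]
rv [-0.0004  0.0022 -0.0002]
```

View pics/s3.png

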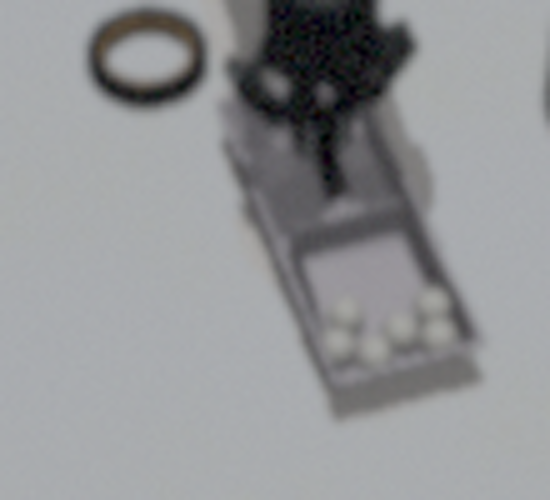

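The six balls are now bunched at the pan front, at about (340–437, 300–350). I keep pushing.

```bash
echo '[{"aperture": 0,"xyz": [0.010,0,-0.0006]},{"aperture": 0,"xyz": [0.009,0,-0.0003]},{"aperture": 0}]' > path.dat && python3 shift.py path.dat
python3 -c "
from h import *
nose(.104,.0075,-.016,c=np.array([.587,.0016]))"
```

```text
time: 8.43
tool_pos: [0.5505, 0.0029, 0.0536]
tool_rot: [-0.001, 1.0, -0.016, -0.011]
contact_force: [-2.3, 1.7, 1.7]
gripper_width: 0.171
grasp_force: 61.5
tgt [0.55274682 0.00273077] 0.054118222031788496
pos [0.5505 0.0029 0.0536] yaw -0.0329 pitch -0.021 F [-2.3  1.7  1.7] w 0.171 q [-0.13  0.07  1.91 -0.    1.18  1.47] t 8.425
d tool [ 0.0022  0.0001 -0.0006]
rv [-0.0009  0.005   0.0001]
```

```bash
echo '[{"aperture": 0,"xyz": [0.003,0,0]},{"aperture": 0,"xyz": [0.005,0,0],"turn_vec": [0,0.05,0]},{"aperture": 0,"xyz": [0.005,0,0],"turn_vec": [0,0.06,0]},{"aperture": 0,"xyz": [0.005,0,0],"turn_vec": [0,0.06,0]},{"aperture": 0,"xyz": [0.004,0,0],"turn_vec": [0,0.06,0]}]' > path.dat && python3 shift.py path.dat
echo '[{"aperture": 0,"xyz": [0,0,-0.004],"turn_vec": [0,0.04,0]},{"aperture": 0,"xyz": [0,0,-0.01],"turn_vec": [0,0.04,0]},{"aperture": 0}]' > path.dat && python3 shift.py path.dat
python3 -c "
from h import *
nose(.104,.0075,.25)
crop('scene',215,175,110,100,5,'pics/s4.png')"
```

```text
time: 9.05
tool_pos: [0.5622, 0.0024, 0.0502]
tool_rot: [0.001, 0.996, -0.016, 0.092]
contact_force: [-39.9, -0.6, 20.9]
gripper_width: 0.172
grasp_force: 63.1
time: 9.43
tool_pos: [0.5676, 0.0021, 0.0672]
tool_rot: [0.002, 0.99, -0.017, 0.143]
contact_force: [-0.7, 0.3, -3.9]
gripper_width: 0.168
grasp_force: 58.8
tgt [0.54335912 0.00287465] 0.016130561187573937
pos [0.5676 0.0021 0.0672] yaw -0.0336 pitch 0.2873 F [-0.7  0.3 -3.9] w 0.168 q [-0.14 -0.1   2.07  0.04  0.88  1.44] t 9.425
d tool [-0.0377  0.      0.0421]
rv [-0.0003 -0.0373 -0.0006]
```

View pics/s4.png

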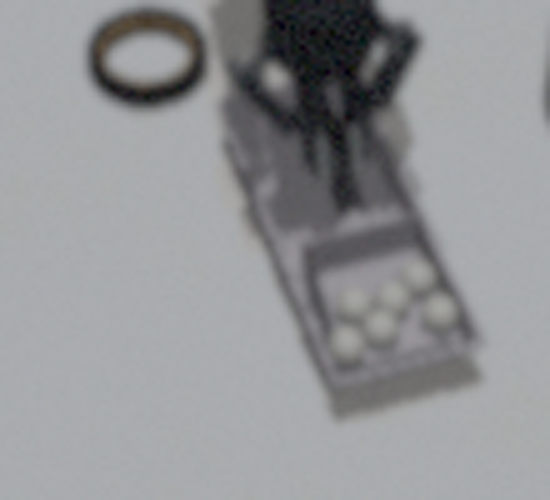

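The pan is tilted up inside the tray with the balls on it. The front ones, at (346,345) and (440,310), are near the nose. I'll tilt further so they roll back before lifting out, and use blob detection to check.

```bash
echo '[{"aperture": 0,"xyz": [-0.002,0,-0.004],"turn_vec": [0,0.05,0]},{"aperture": 0,"xyz": [-0.002,0,-0.004],"turn_vec": [0,0.05,0]},{"aperture": 0},{"aperture": 0}]' > path.dat && python3 shift.py path.dat
cat >> h.py <<'E'
def balls(n,f=None,thr=None):
    im=manip.grab_frame(n) if f is None else cv2.imread(f)[:,:,::-1]
    g=im.astype(int); m=(g[:,:,0]>(thr or 165)).astype(np.uint8)
    k,l,s,c=cv2.connectedComponentsWithStats(m)
    return im,[(c[i].round(1).tolist(),int(s[i,4])) for i in range(1,k) if 8<s[i,4]<400]
E
python3 -c "
from h import *
nose(.104,.0075,.25)
for f in('pics/scene0.png','pics/top0.png'):
  im=cv2.imread(f)[:,:,::-1]; n='scene' if 'scene' in f else 'top'
  for P in([.6458,.0166,.0205],[.585,0,.008],[.585,-.2,0]):
    p=proj(n,np.array(P))[0].round().astype(int); print(n,p,im[p[1],p[0]])
im=manip.grab_frame('scene');cv2.imwrite('pics/scA.png',im[:,:,::-1])
b=im[175:275,215:325].astype(int)
print(b[:,:,0].max(), [(i,round((b[:,:,0]>i).sum())) for i in(110,120,130,140,150,160)])
"
```

```text
time: 9.98
tool_pos: [0.5631, 0.0021, 0.0746]
tool_rot: [0.003, 0.981, -0.016, 0.193]
contact_force: [-0.2, -1.0, -3.4]
gripper_width: 0.175
grasp_force: 58.9
tgt [0.54335912 0.00287465] 0.016130561187573937
pos [0.5631 0.0021 0.0746] yaw -0.0335 pitch 0.3887 F [-0.2 -1.  -3.4] w 0.175 q [-0.15 -0.17  2.14  0.06  0.79  1.42] t 9.975
d tool [-0.0404 -0.0001  0.0467]
rv [-0.0003 -0.1387 -0.0004]
scene [295 234] [106 106 101]
scene [283 224] [106 102 110]
scene [227 242] [126 130 134]
top [272 187] [111 110 110]
top [278 208] [102 105 108]
top [345 208] [104 109 109]
131 [(110, 7610), (120, 7366), (130, 9), (140, 0), (150, 0), (160, 0)]
```

```bash
python3 - <<'E'
from h import *
for f in("pics/scene0.png","pics/scA.png"):
    b=cv2.GaussianBlur(cv2.imread(f),(3,3),0).astype(int)[170:270,210:330]
    m=((b[:,:,2]-b[:,:,0]>1)&(b[:,:,2]>70)).astype(np.uint8)
    k,l,s,c=cv2.connectedComponentsWithStats(m)
    print(f,[((c[i]+[210,170]).round(1).tolist(),int(s[i,4])) for i in range(1,k) if s[i,4]>6])
im=cv2.imread("pics/scA.png")[175:275,215:325]
cv2.imwrite("pics/s5.png",cv2.resize(np.clip(255*(im/255.)**.6,0,255).astype(np.uint8),None,fx=6,fy=6,interpolation=cv2.INTER_CUBIC)[:600])
E
```

```text
pics/scene0.png [([251.3, 186.6], 7), ([293.0, 230.1], 55), ([278.9, 233.3], 55), ([300.9, 239.9], 28), ([286.9, 243.2], 24), ([296.3, 254.1], 21), ([284.3, 256.1], 10)]
pics/scA.png [([255.3, 170.4], 7), ([255.5, 178.5], 11), ([261.7, 180.3], 17), ([251.1, 186.1], 8), ([257.2, 190.8], 25), ([258.7, 205.8], 47), ([264.1, 219.4], 14), ([289.0, 227.0], 206), ([299.3, 253.1], 26), ([285.6, 256.6], 10)]
```

View pics/s5.png

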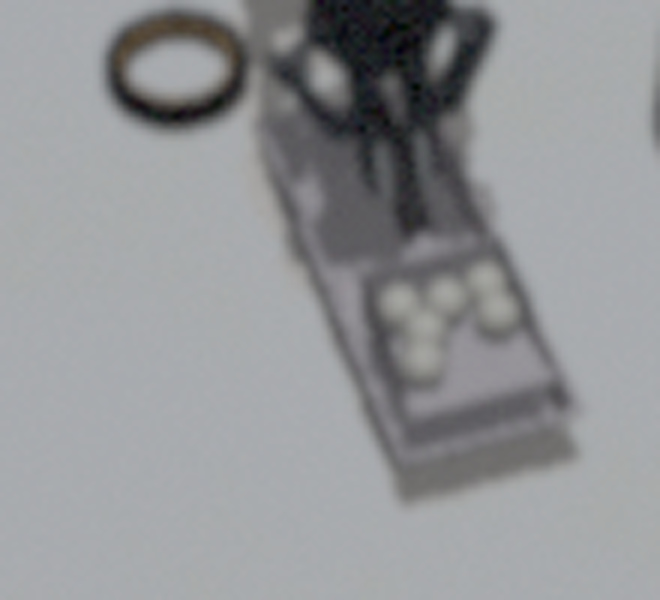

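All six balls sit at the rear of the pan, at (380–515, 265–375), and the tray is empty. I lift out and check reach for the pour with a quick kinematic fit.

```bash
echo '[{"aperture": 0,"xyz": [0.0115,0,-0.028]},{"aperture": 0,"xyz": [0.0115,0,-0.028]},{"aperture": 0,"xyz": [0.0115,0,-0.028]},{"aperture": 0}]' > path.dat && python3 shift.py path.dat
python3 - <<'E'
from h import *
from scipy.optimize import least_squares
s=manip.state()
D=[(.0533,1.6142,1.476,.6245,.2302),(-.09,1.9,1.33,.5359,.1432),(.04,1.96,1.14,.5381,.0444),(-.25,2.02,1.48,.4512,.1622),(-.13,2.07,1.3,.4567,.0707),(.07,1.91,1.18,.5505,.0536),(-.1,2.07,.88,.5676,.0672),(-.17,2.14,.79,.5631,.0746)]
q=s['joint_pos'];D.append((q[1],q[2],q[4],np.hypot(*s['tool_pos'][:2]),s['tool_pos'][2]));D=np.array(D)
def fk(p,a,b,c):
    return p[0]+p[1]*np.sin(a)+p[2]*np.sin(a+b)+p[5]*np.cos(a+b)+p[3]*np.sin(a+b+c), p[4]+p[1]*np.cos(a)+p[2]*np.cos(a+b)-p[5]*np.sin(a+b)+p[3]*np.cos(a+b+c)
r=least_squares(lambda p:np.concatenate(fk(p,*D[:,:3].T))-np.concatenate([D[:,3],D[:,4]]),[0,.4,.5,.25,.3,0],loss='soft_l1',f_scale=.003)
print(r.x,abs(r.fun).max())
for a,rr,z in[(.39,.42,.11),(.25,.42,.12),(.39,.45,.15),(.2,.42,.12),(0,.422,.14),(-.3,.44,.18),(-.5,.46,.2),(-.8,.49,.23)]:
    k=least_squares(lambda x:[*(np.array(fk(r.x,*x))-[rr,z]),.3*(x.sum()-(np.pi-a))],[-.1,2,1.1],bounds=([-1.01,.06,.09],[2.22,2.58,2.62]))
    print(a,rr,z,k.x.round(2),k.cost)
go(s['tool_pos'],.43,.39)
E
```

```text
time: 10.52
tool_pos: [0.5656, 0.0018, 0.1699]
tool_rot: [0.004, 0.98, -0.016, 0.197]
contact_force: [0.3, -0.0, -4.2]
gripper_width: 0.17
grasp_force: 59.0
[0.00265166 0.41797531 0.61174392 0.2785299  0.24430946 0.09419543] 0.0031938449376293088
0.39 0.42 0.11 [-0.73  2.46  1.02] 6.294472981831079e-16
0.25 0.42 0.12 [-0.61  2.35  1.15] 1.0398154334040732e-24
0.39 0.45 0.15 [-0.65  2.35  1.06] 3.0917466394111585e-20
0.2 0.42 0.12 [-0.56  2.32  1.18] 6.684138287277159e-16
0 0.422 0.14 [-0.4   2.17  1.38] 1.40181663843733e-26
-0.3 0.44 0.18 [-0.15  1.92  1.67] 4.835311141105395e-26
-0.5 0.46 0.2 [0.03 1.75 1.86] 3.4148582119812836e-19
-0.8 0.49 0.23 [0.27 1.52 2.15] 6.985599046140268e-21
pos [0.5656 0.0018 0.1699] yaw -0.0331 pitch 0.3971 F [ 0.3 -0.  -4.2] w 0.17 q [-0.15 -0.3   2.08  0.05  0.97  1.43] t 10.525
d tool [0. 0. 0.]
rv [ 0.1781 -0.0068 -0.4278]
```

```bash
echo '[{"aperture": 0,"turn_vec": [0.036,-0.001,-0.085]},{"aperture": 0,"turn_vec": [0.036,-0.001,-0.085]},{"aperture": 0,"turn_vec": [0.036,-0.001,-0.085]},{"aperture": 0,"turn_vec": [0.036,-0.001,-0.085]},{"aperture": 0,"turn_vec": [0.036,-0.001,-0.085]}]' > path.dat && python3 shift.py path.dat
python3 -c "
from h import *
nose(-.02,.18,.39,yaw=.43,c=np.array([.5285,.2415]))"
```

```text
time: 11.15
tool_pos: [0.562, 0.0021, 0.1632]
tool_rot: [-0.044, 0.959, 0.209, 0.185]
contact_force: [-0.0, 0.3, -4.3]
gripper_width: 0.175
grasp_force: 59.0
tgt [0.37811823 0.17253176] 0.16821977255554527
pos [0.562  0.0021 0.1632] yaw 0.4281 pitch 0.3832 F [-0.   0.3 -4.3] w 0.175 q [-0.25 -0.26  2.05  0.28  1.07  0.79] t 11.15
d tool [-0.0877 -0.2317 -0.0389]
rv [-0.0075  0.0068 -0.0018]
```

```bash
echo '[{"aperture": 0,"xyz": [-0.006,-0.014,-0.0025]},{"aperture": 0,"xyz": [-0.011,-0.029,-0.005]},{"aperture": 0,"xyz": [-0.011,-0.029,-0.005]},{"aperture": 0,"xyz": [-0.011,-0.029,-0.005]},{"aperture": 0,"xyz": [-0.011,-0.029,-0.005]}]' > path.dat && python3 shift.py path.dat;echo '[{"aperture": 0,"xyz": [-0.011,-0.029,-0.005]},{"aperture": 0,"xyz": [-0.011,-0.029,-0.005]},{"aperture": 0,"xyz": [-0.011,-0.029,-0.005]},{"aperture": 0,"xyz": [-0.005,-0.014,-0.0025]},{"aperture": 0}]' > path.dat && python3 shift.py path.dat
python3 -c "
from h import *
nose(-.02,.115,.38,yaw=.43,c=np.array([.5285,.2415]))
im=manip.grab_frame('scene');cv2.imwrite('pics/scB.png',im[:,:,::-1])
cv2.imwrite('pics/topB.png',manip.grab_frame('top')[:,:,::-1])
b=cv2.GaussianBlur(im,(3,3),0).astype(int)[140:280,210:400]
m=((b[:,:,0]-b[:,:,2]>1)&(b[:,:,0]>70)).astype(np.uint8)
k,l,s,c=cv2.connectedComponentsWithStats(m)
print([((c[i]+[210,140]).round(1).tolist(),int(s[i,4])) for i in range(1,k) if s[i,4]>20])
"
```

```text
time: 11.78
tool_pos: [0.4571, 0.0987, 0.1669]
tool_rot: [-0.044, 0.959, 0.207, 0.186]
contact_force: [0.6, 0.8, -3.7]
gripper_width: 0.172
grasp_force: 59.0
time: 12.4
tool_pos: [0.3777, 0.173, 0.1697]
tool_rot: [-0.044, 0.959, 0.209, 0.186]
contact_force: [0.8, 0.0, -4.2]
gripper_width: 0.174
grasp_force: 59.1
tgt [0.37801776 0.17248568] 0.10467476457119246
pos [0.3777 0.173  0.1697] yaw 0.4274 pitch 0.3855 F [ 0.8  0.  -4.2] w 0.174 q [ 0.18 -0.8   2.39  0.11  1.18  1.3 ] t 12.4
d tool [-0.0244  0.001   0.0603]
rv [-0.0061 -0.0055 -0.0024]
[([280.1, 154.8], 592), ([325.2, 151.9], 166), ([307.8, 179.9], 177)]
```

```bash
echo '[{"aperture": 0,"xyz": [-0.008,0,0.018]},{"aperture": 0,"xyz": [-0.008,0,0.02]},{"aperture": 0,"xyz": [-0.008,0,0.018]},{"aperture": 0}]' > path.dat && python3 shift.py path.dat
python3 -c "
from h import *
nose(-.02,.115,.38,yaw=.43,c=np.array([.5285,.2415]))
crop('top',150,150,100,130,4,'pics/a.png');crop('scene',290,130,100,130,4,'pics/b.png')
cv2.imwrite('pics/pour.png',np.hstack([cv2.imread('pics/a.png'),cv2.imread('pics/b.png')]))
c=np.array([.5285,.2415]);u=np.array([.909,.417])
print(proj('top',np.array([*(c-.02*u),.115])),proj('top',np.array([*c,.085])),proj('scene',np.array([*(c-.02*u),.115])))"
```

```text
time: 13.0
tool_pos: [0.3778, 0.1713, 0.109]
tool_rot: [-0.044, 0.959, 0.207, 0.186]
contact_force: [-0.3, 0.1, -3.0]
gripper_width: 0.176
grasp_force: 58.7
tgt [0.37801776 0.17248568] 0.10467476457119246
pos [0.3778 0.1713 0.109 ] yaw 0.4237 pitch 0.3843 F [-0.3  0.1 -3. ] w 0.176 q [ 0.18 -0.74  2.46  0.11  1.05  1.29] t 13.0
d tool [-0.001  -0.0009  0.0043]
rv [-0.0049 -0.0043 -0.0058]
[[192.37387472 230.72945919]] [[191.31078632 225.28710997]] [[339.21016364 170.25488021]]
```

View pics/pour.png

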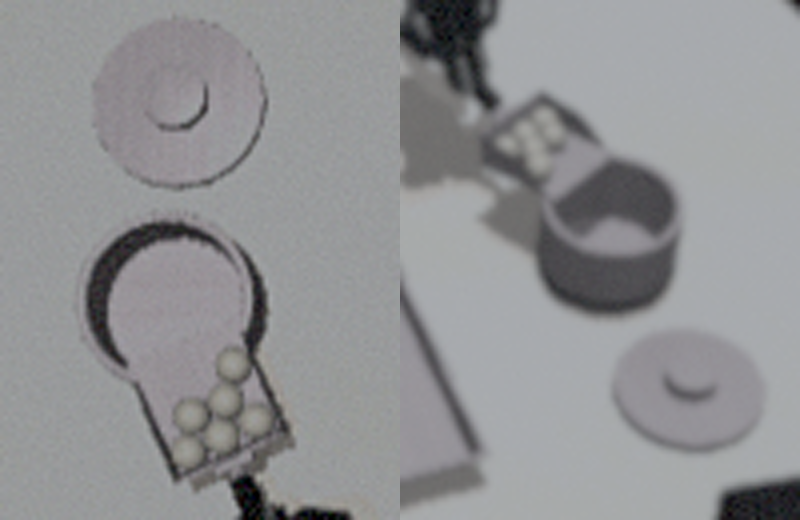

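Six balls are in the pan, at (190–255, 365–450) in the top half. The scoop axis lines up with the jar centre at (165,301), and the nose is inside the rim outline. I pour next, first bringing the pan to level.

```bash
echo '[{"aperture": 0,"xyz": [0.003,0,-0.0116],"turn_vec": [0,-0.15,0]},{"aperture": 0,"xyz": [0.003,0,-0.0116],"turn_vec": [0,-0.15,0]},{"aperture": 0}]' > path.dat && python3 shift.py path.dat
python3 -c "
from h import *
nose(-.02,.095,.08,yaw=.43,c=np.array([.5285,.2415]))"
```

```text
time: 13.48
tool_pos: [0.3804, 0.1723, 0.1371]
tool_rot: [-0.012, 0.976, 0.212, 0.045]
contact_force: [1.4, 0.5, -0.1]
gripper_width: 0.174
grasp_force: 59.1
tgt [0.38115333 0.17392372] 0.12814985329812129
pos [0.3804 0.1723 0.1371] yaw 0.428 pitch 0.0923 F [ 1.4  0.5 -0.1] w 0.174 q [ 0.23 -0.49  2.23  0.02  1.31  1.37] t 13.475
d tool [ 0.0006 -0.0012  0.009 ]
rv [-0.005  -0.0123 -0.0019]
```

```bash
echo '[{"aperture": 0,"xyz": [0.006,0,-0.012],"turn_vec": [0,-0.14,0]},{"aperture": 0,"xyz": [0.006,0,-0.0175],"turn_vec": [0,-0.14,0]},{"aperture": 0,"xyz": [0.0062,0,-0.0195],"turn_vec": [0,-0.14,0]},{"aperture": 0,"xyz": [0.0062,0,-0.0195],"turn_vec": [0,-0.14,0]},{"aperture": 0,"xyz": [0.0062,0,-0.0195],"turn_vec": [0,-0.14,0]}]' > path.dat && python3 shift.py path.dat; echo '[{"aperture": 0,"xyz": [0.0045,0,-0.014],"turn_vec": [0,-0.1,0]},{"aperture": 0},{"aperture": 0},{"aperture": 0},{"aperture": 0}]' > path.dat && python3 shift.py path.dat
python3 -c "
from h import *
nose(-.02,.095,-.7,yaw=.43,c=np.array([.5285,.2415]))
for n,(u,v,w,h) in dict(top=(150,150,100,130),scene=(300,150,100,110)).items():
  im=manip.grab_frame(n);cv2.imwrite('pics/p_%s.png'%n,im[:,:,::-1])
  b=cv2.GaussianBlur(im,(3,3),0).astype(int)[v:v+h,u:u+w]
  m=((b[:,:,0]-b[:,:,2]>1)&(b[:,:,0]>55)).astype(np.uint8)
  k,l,s,c=cv2.connectedComponentsWithStats(m)
  print(n,[((c[i]+[u,v]).round(1).tolist(),int(s[i,4])) for i in range(1,k) if s[i,4]>5])
print(proj('top',np.array([.5285,.2415,.02])),proj('scene',np.array([.5285,.2415,.02])))"
```

```text
time: 14.1
tool_pos: [0.4214, 0.1911, 0.2137]
tool_rot: [0.061, 0.931, 0.203, -0.296]
contact_force: [0.4, -0.6, -2.3]
gripper_width: 0.176
grasp_force: 58.6
time: 14.72
tool_pos: [0.4312, 0.1956, 0.2219]
tool_rot: [0.071, 0.916, 0.2, -0.341]
contact_force: [0.7, 0.4, -1.0]
gripper_width: 0.173
grasp_force: 58.7
tgt [0.43968514 0.20076764] 0.21850525164147036
pos [0.4312 0.1956 0.2219] yaw 0.4336 pitch -0.712 F [ 0.7  0.4 -1. ] w 0.173 q [ 0.31  0.18  1.61 -0.08  2.06  1.44] t 14.725
d tool [ 0.0097 -0.0012 -0.0039]
rv [-0.0059  0.012   0.0027]
top [([154.4, 151.9], 14), ([154.3, 167.9], 82), ([193.7, 163.3], 6), ([166.0, 171.8], 6), ([169.2, 180.1], 32), ([184.3, 186.8], 12), ([172.8, 188.1], 16), ([171.5, 194.2], 11), ([201.9, 200.4], 188), ([177.0, 208.6], 111), ([151.8, 213.8], 17), ([167.0, 213.2], 29), ([204.2, 216.4], 41), ([158.8, 223.2], 8), ([215.3, 261.1], 757)]
scene [([311.4, 172.0], 714), ([396.3, 169.7], 9), ([350.9, 187.9], 8), ([361.7, 204.7], 430), ([304.6, 250.2], 40)]
[[195.13351181 227.73773507]] [[341.00272632 192.12473162]]
```

```bash
echo '[{"aperture": 0,"xyz": [-0.02,0,-0.022]},{"aperture": 0,"xyz": [-0.02,0,-0.022]},{"aperture": 0,"turn_vec": [0,0.178,0]},{"aperture": 0,"turn_vec": [0,0.178,0]},{"aperture": 0,"turn_vec": [0,0.178,0]}]' > path.dat && python3 shift.py path.dat; echo '[{"aperture": 0,"turn_vec": [0,0.178,0]},{"aperture": 0,"xyz": [0,0.04,0],"turn_vec": [0,0,0.09]},{"aperture": 0,"xyz": [0,0.05,0],"turn_vec": [0,0,0.12]},{"aperture": 0,"xyz": [0,0.05,0],"turn_vec": [0,0,0.12]},{"aperture": 0,"xyz": [0,0.05,0],"turn_vec": [0,0,0.12]}]' > path.dat && python3 shift.py path.dat
python3 - <<'E'
from h import *
go([.4617,-.2764,.15],-.037,0)
for n in("top","scene"): cv2.imwrite(f"pics/q_{n}.png",manip.grab_frame(n)[:,:,::-1])
def cnt(f,P,h,s=6):
    im=cv2.imread(f);p=proj("top" if "top" in f else "scene",np.array(P))[0].astype(int)
    g=im[p[1]-h:p[1]+h,p[0]-h:p[0]+h];g=cv2.GaussianBlur(g,(0,0),.6)
    g=cv2.cvtColor(cv2.resize(g,None,fx=s,fy=s,interpolation=cv2.INTER_CUBIC),cv2.COLOR_BGR2GRAY)
    g=cv2.createCLAHE(3,(2,2)).apply(g)
    c=cv2.HoughCircles(g,cv2.HOUGH_GRADIENT,1,22,param1=120,param2=13,minRadius=22,maxRadius=31)
    return [] if c is None else (c[0]/s+[p[0]-h,p[1]-h,0]).round(1).tolist()
print("tray0",cnt("pics/top0.png",[.64,0,.02],24))
print("jar",cnt("pics/q_top.png",[.5285,.2415,.02],21))
print("jar0",cnt("pics/top0.png",[.5285,.2415,.02],21))
# difference vs initial, outside robot
for n in("top",):
    a=cv2.GaussianBlur(cv2.imread(f"pics/{n}0.png"),(0,0),1).astype(int);b=cv2.GaussianBlur(cv2.imread(f"pics/q_{n}.png"),(0,0),1).astype(int)
    d=(abs(a-b).max(2)>14).astype(np.uint8)
    k,l,s,c=cv2.connectedComponentsWithStats(d)
    print(n,[(s[i].tolist()) for i in range(1,k) if s[i,4]>6])
# coarse map of jar in top: brightness and yellowness
im=cv2.GaussianBlur(cv2.imread("pics/q_top.png"),(0,0),.7).astype(int)
for v in range(204,250,2): print(v,' '.join("%3d"%im[v,u,2] for u in range(168,220,2)))
E
```

```text
time: 15.45
tool_pos: [0.4308, 0.195, 0.2817]
tool_rot: [0.015, 0.973, 0.212, -0.085]
contact_force: [-0.7, -0.1, -1.4]
gripper_width: 0.176
grasp_force: 58.7
time: 16.08
tool_pos: [0.4791, 0.0113, 0.2797]
tool_rot: [-0.003, 1.0, -0.013, -0.002]
contact_force: [1.0, 0.1, -2.2]
gripper_width: 0.171
grasp_force: 58.8
pos [0.4791 0.0113 0.2797] yaw -0.0253 pitch -0.0047 F [ 1.   0.1 -2.2] w 0.171 q [-0.13 -0.33  1.88  0.    1.6   1.46] t 16.075
d tool [-0.0095  0.2887  0.1283]
rv [-0.0049  0.0047  0.0117]
tray0 [[287.9, 199.8, 4.5], [267.9, 177.6, 4.9], [284.1, 177.9, 4.9], [288.1, 189.8, 4.3], [272.6, 188.4, 4.5], [269.8, 198.8, 5.1]]
jar [[199.6, 229.8, 4.9], [187.2, 215.8, 4.5], [204.1, 220.1, 4.3]]
jar0 []
top [[263, 172, 15, 21, 187], [278, 173, 16, 21, 195], [174, 188, 137, 232, 12637], [356, 204, 34, 63, 867], [178, 212, 31, 23, 262], [196, 225, 9, 10, 50], [282, 290, 215, 111, 10779], [336, 313, 224, 107, 10797], [272, 389, 26, 31, 478], [305, 403, 10, 17, 75]]
204 114 116 114 115 115 113 113 111 109 106  93  89  89  87  98  96 109 112 116 115 115 115 115 114 115 113
206 115 115
[... 1664 characters left out ...]
 115 114 115 115 116 113 109  99  33  16  59 115 114
238 114 114 109 100  65  27  75 113 116 115 115 116 114 114 114 116 115 116 111 104  52  17  25  92 118 115
240 114 114 115 105  98  64  35  81 111 116 115 115 116 113 117 117 115 110 103  56  18  15  62 117 115 115
242 114 114 116 115 105  93  82  57  78 105 114 113 116 112 113 111 108 101  55  18  17  51 110 116 114 115
244 114 112 114 114 114 104  95  94  87  93 103 106 108 105 101  90  72  34  17  25  55 107 117 114 114 115
246 115 116 114 112 114 116 113  96  73  73  71  76  76  73  53  27  18  22  43  89 111 116 116 114 115 115
248 114 116 115 115 113 114 116 115 108  87  71  50  34  23  25  41  57  90 107 116 115 114 114 114 113 115
```

The pixel map shows about six ball outlines in the jar, with none left where they lay in the tray. Next I return the scoop to its place.

```bash
echo '[{"aperture": 0,"xyz": [-0.002,0.048,0.01]},{"aperture": 0,"xyz": [-0.002,0.048,0.01]},{"aperture": 0,"xyz": [-0.002,0.048,0.01]},{"aperture": 0,"xyz": [-0.002,0.048,0.02]},{"aperture": 0,"xyz": [-0.002,0.048,0.03],"turn_vec": [0,0,0.006]}]' > path.dat && python3 shift.py path.dat; echo '[{"aperture": 0,"xyz": [0,0.048,0.03],"turn_vec": [0,0,0.006]},{"aperture": 0,"xyz": [0,0,0.02]},{"aperture": 0}]' > path.dat && python3 shift.py path.dat
python3 - <<'E'
from h import *
go([.4617,-.2764,.05],-.037,0)
# scoop attitude in the grip: edges from scene view, overlay residual by correlation to initial template
a=manip.grab_frame("scene");cv2.imwrite("pics/r_scene.png",a[:,:,::-1]);cv2.imwrite("pics/r_top.png",manip.grab_frame("top")[:,:,::-1])
a=cv2.GaussianBlur(cv2.imread("pics/top0.png"),(0,0),1).astype(int);b=cv2.GaussianBlur(cv2.imread("pics/r_top.png"),(0,0),1).astype(int)
d=(abs(a-b).max(2)>14).astype(np.uint8)
k,l,s,c=cv2.connectedComponentsWithStats(d)
print([(s[i].tolist()) for i in range(1,k) if s[i,4]>6])
E
```

```text
time: 16.8
tool_pos: [0.4642, -0.2277, 0.1993]
tool_rot: [-0.002, 1.0, -0.013, -0.001]
contact_force: [-0.0, -0.5, -2.1]
gripper_width: 0.174
grasp_force: 59.3
time: 17.18
tool_pos: [0.4612, -0.2725, 0.146]
tool_rot: [-0.004, 1.0, -0.017, -0.004]
contact_force: [-0.3, 0.2, -1.3]
gripper_width: 0.174
grasp_force: 59.3
pos [ 0.4612 -0.2725  0.146 ] yaw -0.0331 pitch -0.0082 F [-0.3  0.2 -1.3] w 0.174 q [-0.67 -0.09  1.89  0.    1.34  0.93] t 17.175
d tool [0.0014 0.0047 0.096 ]
rv [-0.0086  0.0082  0.0039]
[[277, 71, 9, 3, 17], [293, 71, 5, 8, 24], [312, 71, 10, 6, 22], [366, 71, 4, 4, 11], [386, 71, 2, 5, 7], [409, 71, 7, 3, 14], [218, 72, 8, 6, 21], [226, 72, 5, 4, 8], [235, 73, 5, 4, 10], [247, 73, 4, 4, 9], [252, 72, 14, 12, 60], [357, 73, 8, 5, 18], [414, 73, 8, 9, 23], [471, 73, 4, 3, 8], [102, 75, 5, 6, 17], [125, 74, 4, 3, 8], [274, 74, 2, 4, 7], [300, 74, 10, 6, 30], [410, 75, 5, 3, 13], [500, 75, 4, 5, 9], [505, 74, 5, 2, 8], [88, 76, 4, 6, 13], [117, 76, 10, 14, 37], [135, 77, 2, 5, 7], [339, 77, 4, 7, 13], [488, 76, 4, 3, 7], [504, 77, 3, 8, 13], [72, 79, 4, 2, 8], [285, 78
[... 19588 characters left out ...]
 4, 7, 15], [151, 360, 9, 10, 37], [13, 364, 3, 3, 7], [100, 364, 5, 7, 25], [127, 364, 6, 7, 11], [167, 365, 8, 4, 16], [111, 368, 6, 5, 12], [164, 372, 4, 4, 10], [404, 373, 4, 7, 14], [150, 375, 3, 3, 7], [159, 374, 4, 5, 9], [0, 376, 3, 4, 8], [169, 378, 4, 6, 12], [123, 383, 4, 4, 9], [132, 383, 5, 9, 21], [389, 382, 10, 6, 23], [161, 384, 4, 7, 17], [373, 386, 6, 6, 13], [152, 388, 3, 4, 7], [175, 388, 4, 3, 8], [384, 388, 3, 4, 8], [176, 393, 4, 4, 9], [352, 392, 6, 6, 18], [365, 392, 4, 4, 10], [155, 397, 3, 7, 11], [363, 396, 7, 3, 12], [99, 398, 6, 5, 12], [178, 399, 4, 6, 14], [167, 400, 3, 4, 7], [340, 407, 3, 4, 8], [531, 407, 4, 3, 8], [154, 414, 4, 3, 8], [110, 417, 4, 3, 10]]
```

The frame-wide brightness shifted, so that difference was noisy; I'll keep later output short. Next I lower the scoop.

```bash
echo '[{"aperture": 0,"xyz": [0.001,0.002,0.03]},{"aperture": 0,"xyz": [0,0.002,0.03]},{"aperture": 0,"xyz": [0,0,0.02],"turn_vec": [0,0.006,0]},{"aperture": 0,"xyz": [0,0,0.008]},{"aperture": 0}]' > path.dat && python3 shift.py path.dat | grep -E 'pos|force'; for i in 1 2; do echo '[{"aperture": 0,"xyz": [0,0,0.0015]},{"aperture": 0}]' > path.dat && python3 shift.py path.dat | grep -E 'tool|contact'; done; python3 -c "
from h import *
s=manip.state();print(s['ft_torque'].round(2),s['tool_pos'])"
```

```text
tool_pos: [0.4636, -0.2776, 0.0612]
contact_force: [0.3, 0.0, -1.9]
grasp_force: 59.4
tool_pos: [0.4636, -0.2783, 0.0599]
tool_rot: [-0.002, 1.0, -0.017, 0.002]
contact_force: [-0.1, 0.7, -0.2]
tool_pos: [0.4629, -0.2779, 0.0573]
tool_rot: [-0.002, 1.0, -0.017, 0.001]
contact_force: [0.1, -0.0, -1.5]
[-0.01  0.07 -0.03] [ 0.4629274  -0.27789623  0.05731913]
```

```bash
echo '[{"aperture": 0,"xyz": [0,0,0.006]},{"aperture": 0}]' > path.dat && python3 shift.py path.dat | grep -E 'tool|contact'; for i in 1 2 3; do echo '[{"aperture": 0,"xyz": [0,0,0.002]},{"aperture": 0}]' > path.dat && python3 shift.py path.dat | grep -E 'tool_pos|contact'; done; python3 -c "
from h import *
s=manip.state();print(s['ft_torque'].round(2))"
```

```text
tool_pos: [0.4633, -0.2784, 0.052]
tool_rot: [-0.002, 1.0, -0.017, 0.001]
contact_force: [-3.2, -0.2, 4.2]
tool_pos: [0.4633, -0.2785, 0.0501]
contact_force: [-4.5, 0.6, 4.7]
tool_pos: [0.4633, -0.2785, 0.048]
contact_force: [-3.9, -0.1, 5.0]
tool_pos: [0.4633, -0.2784, 0.0459]
contact_force: [-2.6, -1.0, 5.4]
[-0.25 -0.01 -0.09]
```

The contact came about 9 mm early with a steady force of about 5 N. The scoop had slipped a few degrees nose-down, and pressing gently is rotating it level in the grip.

```bash
echo '[{"aperture": 0,"xyz": [0,0,0.0012]},{"aperture": 0}]' > path.dat && python3 shift.py path.dat | grep -E 'tool_pos|contact'; echo '[{"aperture": 0.3},{"aperture": 0.3},{"aperture": 0.3},{"aperture": 1},{"aperture": 1}]' > path.dat && python3 shift.py path.dat | grep -E 'tool|contact|grip'; echo '[{"aperture": 1},{"aperture": 1},{"aperture": 1}]' > path.dat && python3 shift.py path.dat | grep -E 'contact|grip'
```

```text
tool_pos: [0.4633, -0.2782, 0.0446]
contact_force: [-4.3, -0.2, 6.4]
tool_pos: [0.463, -0.2778, 0.0441]
tool_rot: [-0.002, 1.0, -0.017, 0.001]
contact_force: [-0.9, 0.7, 0.5]
gripper_width: 0.714
contact_force: [0.0, 0.1, 0.2]
gripper_width: 0.996
```

```bash
echo '[{"aperture": 1,"xyz": [0,0,-0.01]},{"aperture": 1,"xyz": [0,0,-0.02]},{"aperture": 1,"xyz": [0,0,-0.05]},{"aperture": 1,"xyz": [0,0,-0.06]},{"aperture": 1,"xyz": [0,0,-0.05]}]' > path.dat && python3 shift.py path.dat | grep -E 'tool_pos|contact|grip'; echo '[{"aperture": 1,"xyz": [-0.05,0,-0.02]},{"aperture": 1,"xyz": [-0.04,0.03,0]},{"aperture": 1,"xyz": [0,0.05,0]},{"aperture": 1,"xyz": [0,0.05,0]},{"aperture": 1}]' > path.dat && python3 shift.py path.dat | grep -E 'tool_pos|contact'
python3 - <<'E'
from h import *
np.set_printoptions(precision=3,suppress=True)
for n in("top","scene"): cv2.imwrite(f"pics/z_{n}.png",manip.grab_frame(n)[:,:,::-1])
for n in("top","scene"):
    a=cv2.GaussianBlur(cv2.imread(f"pics/{n}0.png"),(0,0),1.2).astype(float);b=cv2.GaussianBlur(cv2.imread(f"pics/z_{n}.png"),(0,0),1.2).astype(float)
    b*=np.median(a/(b+1)); d=(abs(a-b).max(2)>22).astype(np.uint8)
    k,l,s,c=cv2.connectedComponentsWithStats(d)
    print(n,[s[i].tolist() for i in range(1,k) if s[i,4]>20][:40])
# template count in jar (top)
a=cv2.imread("pics/top0.png",0);b=cv2.imread("pics/z_top.png",0)
T=np.mean([cv2.getRectSubPix(a,(13,13),tuple(p)).astype(float) for p in[(267.9,177.4),(284.1,177.9),(272,187.8),(287.6,188.7),(270,198.6),(287.6,199)]],0).astype(np.uint8)
def peaks(im,u,v,w,h):
    r=cv2.matchTemplate(im[v:v+h,u:u+w],T,cv2.TM_CCOEFF_NORMED);o=[]
    while r.max()>.45:
        m=r.max();y,x=np.unravel_index(r.argmax(),r.shape);o.append((u+x+6,v+y+6,round(float(m),2)));cv2.circle(r,(int(x),int(y)),5,-1,-1)
    return o
print("tray0",peaks(a,256,160,44,95));print("tray",peaks(b,256,160,44,95));print("jar0",peaks(a,166,200,54,54));print("jar",peaks(b,166,200,54,54))
E
```

```text
tool_pos: [0.4629, -0.2789, 0.2377]
contact_force: [0.5, -1.0, -0.1]
gripper_width: 1.003
tool_pos: [0.3674, -0.4081, 0.2537]
contact_force: [-0.5, 0.1, -0.5]
top [[264, 174, 9, 9, 50], [280, 174, 9, 9, 48], [269, 185, 8, 8, 46], [284, 187, 9, 18, 97], [266, 196, 9, 8, 50], [178, 212, 31, 23, 251], [196, 226, 9, 9, 54], [286, 244, 274, 176, 29945], [238, 327, 53, 47, 1334], [148, 336, 111, 84, 3323], [227, 377, 65, 43, 1840]]
scene [[30, 0, 184, 162, 9334], [218, 0, 12, 11, 84], [236, 0, 26, 11, 158], [265, 0, 25, 9, 180], [237, 8, 15, 6, 60], [258, 15, 44, 135, 2654], [238, 20, 28, 67, 1195], [102, 25, 12, 10, 32], [201, 69, 13, 16, 111], [264, 93, 9, 9, 53], [45, 96, 52, 62, 1808], [246, 100, 26, 20, 269], [84, 131, 141, 79, 2660], [135, 143, 107, 79, 2289], [244, 142, 31, 19, 337], [291, 235, 7, 5, 28], [298, 241, 6, 5, 21], [284, 245, 7, 4, 22]]
tray0 [(np.int64(272), np.int64(188), 0.83), (np.int64(284), np.int64(178), 0.83), (np.int64(270), np.int64(199), 0.8), (np.int64(287), np.int64(189), 0.72), (np.int64(287), np.int64(199), 0.71), (np.int64(268), np.int64(177), 0.66)]
tray []
jar0 [(np.int64(194), np.int64(245), 0.5)]
jar [(np.int64(199), np.int64(229), 0.73), (np.int64(194), np.int64(245), 0.51), (np.int64(204), np.int64(219), 0.5), (np.int64(188), np.int64(224), 0.46)]
```

The changed area in the jar is 305 px, against 291 px for the six balls that left the tray. Nothing else on the bench changed, the jar rim is where it was, and the scoop pan matches its original picture.

```bash
python3 -c "
from plant import manip
print(manip.job_done())"
```

```text
the job is handed in; nothing more can be done
None
```

I scooped all six balls into the jar, set the scoop back level on its pan where it started and let go, then handed the job in; the ball count comes from comparing camera images, since I had used all 10 picture views.

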